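Set a strip tub against the flip stop of the bench labeller

ROBOT

A 6-joint arm with a two-finger parallel gripper is mounted at the origin on a cart in front of the work surface, level with it; the furniture and walls round the work are solid. World frame = base frame: x ahead of the robot, y to its left, z up, the work surface at z = 0. Lengths are in m, angles in degrees, forces in N, time in s.
With the tool pointing down it reaches from about 0.275 to 0.825 m from the base axis. Payload 5.2 kg.
Tool frame: the origin (TCP) lies where the fingers leave the gripper's body, on its centre line; the fingertips stand 84 mm ahead of it and the grasp point (between the pads) lies 65 mm ahead of it; z points along the fingers, y is the line along which they close (so a half turn about z gives the same grasp; the last joint's range is limited). The gripper opens to 93 mm and grips with 3 to 60 N. Pads are 15 mm wide; open, the fingers measure 128 mm over their backs; the gripper's body (75 mm by 188 mm) begins 65 mm behind the grasp point.
Start: joints at [-76.765, 14.817, 87.949, -0, 77.235, -11.62], TCP at [0.231, -0.499, 0.303] pointing down, gripper open.
Joint ranges: [-179.93, 179.93], [-52.35, 119.4], [10.71, 147.94], [-69.91, 249.91], [12.55, 155.21], [-178.61, 178.61]. Speed limits (degrees/s): [147.25, 147.25, 180, 180, 180, 180].

INTERFACE

Orientations are given as [roll, pitch, yaw] about the fixed x, y, z axes, in that order (R = Rz(yaw) Ry(pitch) Rx(roll)).
In Python, from bench import manip gives the robot as it stands.
- The arm moves only by the tool play_rows, never from a script. Its argument "targets" is text: rows parted by semicolons, each of 5 numbers parted by spaces: the shift along the tool's x, y, z in mm, then the turn about the tool's z in degrees, then the opening, from 0 (shut) to 1 (fully open). In form: dx dy dz twist hand; .... A call has 1 to 12 rows; each row is the pose to reach, as a shift and turn from the pose commanded when the call began, along the tool's axes at that moment; what a row does not reach only later rows make up. A row lasts 1/12 s, in which the tool goes at most 41.7 mm and 7.16 degrees, less where a joint would pass 70% of its speed; a pose out of reach is approached as far as the arm can. A call with a gripper value outside its range is refused whole. The fingers move at their own pace and stop on an object; "force" is the grip in N (left out, the last holds). Time passes only in rows, so rows that repeat a pose let the fingers close. It gives the time, the measured TCP pose, the force, the opening and the grip force at its end, in the units of the state.
- manip.sense(): the state, without advancing time (a new reading comes with each control period).
- manip.get_image(name): name is "scene" or "top" or "wrist"; returns the picture (480x640x3 uint8, blue, green, red); there is no depth.
- manip.camera_model(name): a dict with "mtx" (3x3 intrinsics, pixels), "cam_to_world" (4x4, takes a point from camera to world coordinates). Camera axes: x right, y down, z forward; pixel columns grow to the right and rows downward; lengths in m; the calibration is good to about 2 mm. The wrist camera is an equidistant fisheye: a pixel r from the principal point sees the ray r / f radians off the axis. A picture is of the moment at which its call begins: read the wrist's pose just before it. camera_model takes no time and is no camera call; for the wrist camera it gives the pose at the moment of the call.
- manip.hand_in(): hands the job in; it is judged then, once.
The state is a dict: "t": time; "qpos": joint angles; "joint_vel": joint speeds; "effort": joint torques, N m; "tool_pos": TCP position; "ee_rot": TCP orientation; "ft_force": force on the tool from outside, world axes, zero at the start; "moment": the same for the moment, N m; "gripper_width": finger opening in m; "finger_force": force on a finger pad.
Only numpy, scipy, OpenCV 4.12 (cv2) and the standard library are available. Lean on these libraries where they do the work, as an engineer would, in place of code of your own. Each camera call takes 0.05 s, during which the arm holds its last target. There are 200 camera calls.

TASK

Get the bench labeller ready to put an opening-date label on the test-strip tub lying on its rollers. Flip the hinged stop flag fully down into the tub's path, then slide the tub along the rollers until its base bears on the rubber tip of the flag's adjusting screw, pressing there for about a second with a firm but light push of 5 to 10 N (never over 15 N; the stop must keep its setting on the rail). Leave the tub there, swing the pressing arm over so that its roller rests on the tub, let go of everything, and do not disturb the other things on the worktop.

Things in the scene. Friction and masses are not known exactly. Their poses are not given: they have to be found in the camera images.
- labeller: Bench labeller: fixed grey base 320 mm long (its y) and 155 mm deep (its x), two black rollers, an aluminium rail along the back (top 90 mm high) and a fitted label roll. Origin on the worktop under the base; x away from the robot, y left along the rollers, turned by up to 0.15 rad. A wall shelf's front edge hangs 0.5 m above the worktop at world x = 0.62: keep the wrist in front of it.
- cradle (a point): Point on the axis of a tub that lies on the rollers, 53 mm above the worktop, at labeller x = -45, y = 0 mm; axes as the labeller. The rollers (18 mm thick, free to turn, tops 39 mm high) run along y from -150 to 140 mm; the cheeks at their ends are 42 mm high.
- tub: White test-strip tub lying on the rollers, 42 mm thick, 125 mm long with its screw cap (39 mm thick, flat end), 0.1 to 0.2 kg. Origin at the centre of its flat base, which faces the stop (labeller +y); its z axis runs from base to cap. Pushed at the cap end it slides along the rollers with 1 to 3 N. At the start its base is 30 to 95 mm short of the flag's face.
- stop_flag (a joint): Hinge of the stop flag, rad: 0 = fully down in the tub's path (hard stop), 1.2 to 1.55 (upright) at the start. Stiff (0.06 N m): stays where it is left. At 0 an aluminium arm, 14 mm wide and 8 thick, runs from the pivot level towards the robot (labeller -x) to a black thumb tab 100 mm out; a plate 30 mm wide (x), 10 thick (y) hangs from it, 62 mm out, to 59 mm below the pivot.
- stop_pivot (a point): Middle of the flag's hinge axis (along labeller y), 102 mm high, at labeller x = 17 mm, on a dark carriage clamped on the rail; its place along the rail differs each time. The clamp slips along the rail at about 20 N; the setting must be kept (2 mm allowed).
- stop_face (a point): Point on the flag plate's face towards the tub (labeller -y side), on the tub's axis when the flag is down: 62 mm out from the pivot, 49 below, 5 to its right. Turns with the flag. Here an adjusting screw comes out with a rigid rubber tip (stop_tip: disc 12 mm across, 3 thick) on which the tub stops. The tip stands 3 to 19 mm out of the face, as last set: not measured, to be felt.
- stop_tab (a point): Point on the thumb tab (18 mm wide, 6 thick) 90 mm out from the pivot: on its top when the flag is down, on its side away from the robot when the flag is up. Turns with the flag.
- press_arm (a joint): Hinge of the pressing arm, rad: about 0 = down with its roller on the tub, 1.45 to 1.65 (upright) at the start. It stays upright by friction (0.07 N m); below about 1.1 rad it sinks slowly by its weight (0.36 kg), then pins the tub with 2 to 5 N. A fork of two bars, 42 mm wide, with a black roller 22 mm thick, 30 long, 64 mm from the pivot and a black handle bar at its end.
- press_pivot (a point): Middle of the pressing arm's hinge axis (along labeller y), at labeller x = 17, y = 35 mm, 102 mm high.
- press_handle (a point): Centre of the pressing arm's handle bar, 14 mm thick and 44 mm long along labeller y; 94 mm out from the pivot towards the robot and 10 mm below it when the arm is at 0. Turns with the arm.
- tub_waiting: Bystander: upright tub with black cap, 43 mm thick, 122 mm high. Origin at the centre of its underside.
- film_can: Bystander: small black-capped can, 26 mm thick, 42 mm high. Origin at the centre of its underside.
- marker: Bystander: marker pen, 132 mm long, lying right of the labeller. Origin at the centre of its underside.
- timer: Bystander: white digital timer, 32x52x57 mm, behind the labeller. Origin at the centre of its underside.
- roll_big: Bystander: loose label roll, 52 mm across, 31 mm high. Origin at the centre of its underside.
- roll_small: Bystander: loose label roll, 45 mm across, 37 mm high, left of the labeller. Origin at the centre of its underside.
- tape: Bystander: tape dispenser, 150x48x84 mm. Origin at the centre of its underside.

How it is judged (in metres and radians):
On the way, in this order (a step that is already met when the one before it is completed fails the run):
1. the stop flag is flipped fully down (value of joint stop_flag below 0.05 rad), for 0.2 s.
2. with the flag down, the tub is pressed on the stop with over 4 N (contact force between tub and stop_flag above 4 N and value of joint stop_flag below 0.05 rad), for 0.4 s.
3. the pressing arm rests with its roller on the tub (value of joint press_arm below 0.06 rad and contact force between tub and press_arm above 0.5 N), for 0.3 s.
At the end, for the whole second after the job is handed in: Flag fully down (within 0.05 rad); tub at rest on the rollers, straight within 0.06 rad, its base within 2 mm of the stop screw's rubber tip (tip's middle 1.5 mm from the base when touching); pressing arm down with its roller bearing on the tub with over 0.5 N; nothing held (all of step 3 and value of joint stop_flag below 0.05 rad and z of stop_tip in the frame of tub between -0.0035 and 0.001 m and angle between the z axis of tub and the y axis of labeller, either way round below 0.06 rad and z of tub in the frame of labeller between 0.047 and 0.06 m and linear speed of tub below 0.01 m/s).
It fails at once if the tub is forced against the stop with over 15 N (contact force between tub and stop_flag above 15 N).
It fails at once if the stop is shifted on its rail by over 2 mm (distance of stop_pivot from where it was at the start of the episode above 0.002 m).
It fails at once if a bystander is moved by over 30 mm (distance of any of tub_waiting, film_can, marker, timer, roll_big, roll_small, tape from where it was at the start of the episode above 0.03 m).
It also fails if it takes over 61 s, if anything falls off the work surface, if the arm or the gripper's body presses on something with over 40 N, if the wrist force passes 120 N, or if a joint passes its speed limit or range.

## Working session

There is one attempt and no reset: what is moved stays moved. The work goes in short steps, Python scripts to look and compute and a tool call to move; the robot and the scene stay as the last step left them, time stands still between calls to the robot, and variables do not carry over. Pictures are saved under pics/ and viewed, at most 10 in all, crops included, and the job is handed in when it is done.

Besides the shell and the picture viewer there is one more tool, called after "Call:" as name(argument=value, ...) on one line, values as JSON. play_rows: Moves the arm, as the interface text tells. Its arguments: {"type":"object","properties":{"targets":{"type":"string"},"force":{"type":"number"}},"required":["targets"]}

```bash
mkdir -p pics
python3 - <<'E'
from bench import manip
import cv2,json
s=manip.sense();print({k:s[k] for k in('t','tool_pos','ee_rot','ft_force','gripper_width')})
for n in('top','scene'):
    m=manip.camera_model(n);print(n,m)
    cv2.imwrite(f'pics/{n}0.png',manip.get_image(n))
E
```

```text
{'t': 0.0, 'tool_pos': array([ 0.2311136 , -0.49865073,  0.30190853]), 'ee_rot': array([-1.79896862e+02, -2.18868192e-02,  2.48581126e+01]), 'ft_force': array([-0.18307964,  0.870721  , -0.70468796]), 'gripper_width': 0.09275214044701258}
top {'mtx': array([[498.1888343 ,   0.        , 318.77571573],
       [  0.        , 498.1888343 , 231.32318578],
       [  0.        ,   0.        ,   1.        ]]), 'cam_to_world': array([[ 0.01895426, -0.99157928,  0.1281065 ,  0.34306243],
       [-0.99981895, -0.01858383,  0.0040864 , -0.0437164 ],
       [-0.00167129, -0.12816077, -0.991752  ,  1.23524812],
       [ 0.        ,  0.        ,  0.        ,  1.        ]])}
scene {'mtx': array([[499.74254124,   0.        , 315.5222943 ],
       [  0.        , 499.74254124, 237.88504863],
       [  0.        ,   0.        ,   1.        ]]), 'cam_to_world': array([[-0.97220561, -0.14638939,  0.18271946,  0.25877371],
       [-0.23357491,  0.66008155, -0.71395736,  0.82140553],
       [-0.01609396, -0.73679203, -0.67592788,  0.89271805],
       [ 0.        ,  0.        ,  0.        ,  1.        ]])}
```

View pics/top0.png

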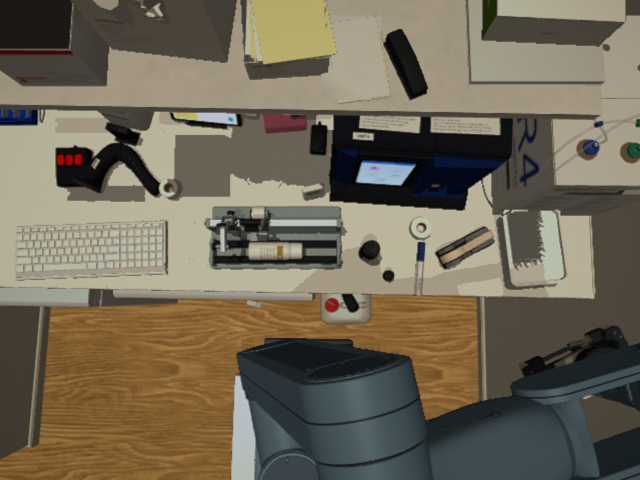

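View pics/scene0.png

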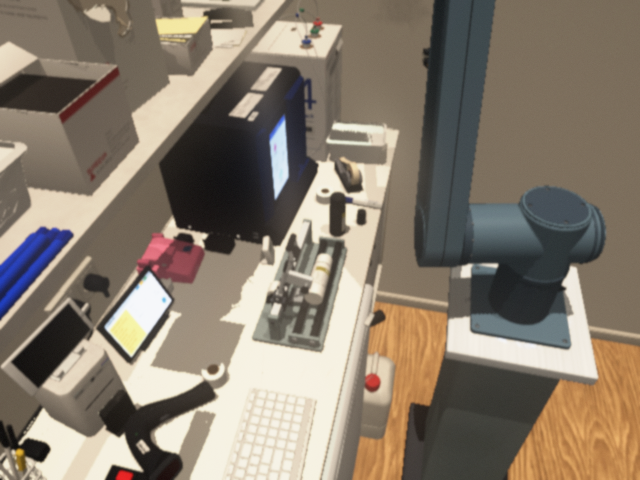

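Top view: the labeller spans about cols 208-342, rows 206-270, and the tub about cols 250-302, row 250. The flag and press arm are near cols 210-265. I'll zoom in.

Run:
```python
import cv2
a=cv2.imread('pics/top0.png')[195:283,200:350];cv2.imwrite('pics/topc.png',cv2.resize(a,None,fx=5.3,fy=5.3,interpolation=cv2.INTER_CUBIC))
a=cv2.imread('pics/scene0.png')[210:355,245:355];cv2.imwrite('pics/scc.png',cv2.resize(a,None,fx=4,fy=4,interpolation=cv2.INTER_CUBIC))
```

```text
(no output)
```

View pics/topc.png

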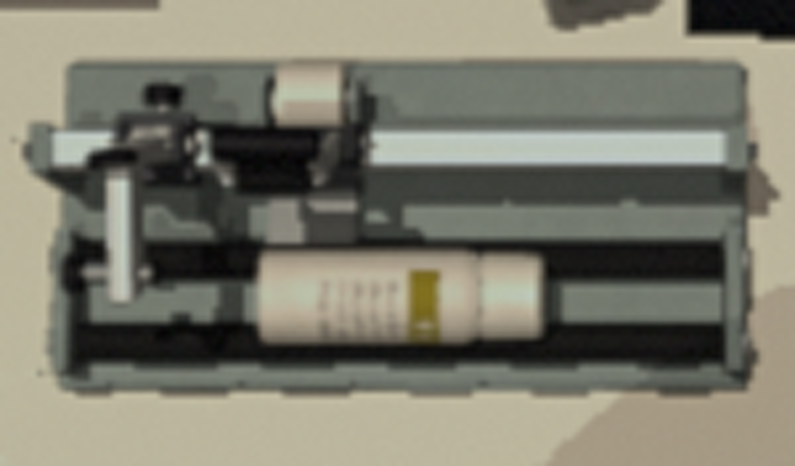

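View pics/scc.png

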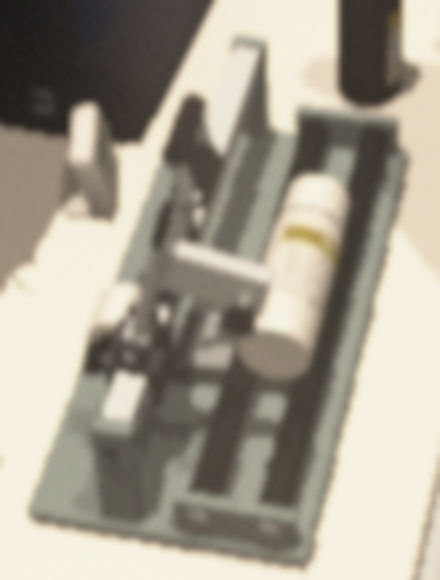

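The crops show the rail strip from (50,147) to (727,147). The tub spans crop x 257-543, y 250-343. The raised flag's plate is the strip at x 105-140 ending at y 300, and the fitted roll and upright fork are near (310,150). Next I'll solve the poses.

```bash
cat > h.py <<'E'
import numpy as np
from bench import manip
def ray(cx,cy,z,crop=True,name='top'):
    m=manip.camera_model(name);K=m['mtx'];T=m['cam_to_world']
    u,v=(cx/5.3+200-.4,cy/5.3+195-.4) if crop else (cx,cy)
    d=T[:3,:3]@np.linalg.solve(K,[u,v,1.]);o=T[:3,3]
    return o+d*(z-o[2])/d[2]
E
python3 - <<'E'
from h import *
np.set_printoptions(precision=4,suppress=True)
L=lambda n,*a:print(n,ray(*a))
L('rail TL',50,130,.09);L('rail BL',50,163,.09);L('rail TR',727,130,.09);L('rail BR',727,163,.09)
L('cheek R inner',727,300,.042);L('cheek L inner',80,300,.042)
L('front roller L lo',85,360,.03);L('front roller R lo',722,360,.03)
L('rear roller R hi',722,243,.03)
L('tub base axis',257,297,.065);L('cap end axis',543,297,.06);L('cap front edge',510,340,.05);L('cap rear',510,256,.055)
L('body front',350,343,.05);L('body rear',350,249,.055)
L('plate top left',105,290,.179);L('plate bot right',140,290,.149);L('plate front',121,302,.175)
L('carriage L',118,135,.10);L('carriage R',195,135,.10);L('screw axis',120,271,.164)
L('tip R',152,271,.164)
for z in(0,.02): L('base BL',55,390,z);L('base BR',747,390,z);L('base TL',68,62,z);L('base TR',745,62,z)
E
```

```text
rail TL [0.5148 0.2168 0.09  ]
rail BL [0.5002 0.2161 0.09  ]
rail TR [ 0.5204 -0.0803  0.09  ]
rail BR [ 0.5057 -0.0805  0.09  ]
cheek R inner [ 0.4499 -0.0829  0.042 ]
cheek L inner [0.4443 0.2104 0.042 ]
front roller L lo [0.4179 0.2094 0.03  ]
front roller R lo [ 0.4234 -0.0814  0.03  ]
rear roller R hi [ 0.4771 -0.0807  0.03  ]
tub base axis [0.4452 0.1268 0.065 ]
cap end axis [ 0.448  -0.0002  0.06  ]
cap front edge [0.4293 0.0146 0.05  ]
cap rear [0.4667 0.0153 0.055 ]
body front [0.4266 0.0864 0.05  ]
body rear [0.4685 0.0873 0.055 ]
plate top left [0.4369 0.1714 0.179 ]
plate bot right [0.4399 0.163  0.149 ]
plate front [0.4326 0.1655 0.175 ]
carriage L [0.5117 0.1848 0.1   ]
carriage R [0.5123 0.1513 0.1   ]
screw axis [0.4461 0.1687 0.164 ]
tip R [0.4464 0.1556 0.164 ]
base BL [0.4055 0.2291 0.    ]
base BR [ 0.4116 -0.0943  0.    ]
base TL [0.5611 0.2302 0.    ]
base TR [ 0.5671 -0.0912  0.    ]
base BL [0.4045 0.2247 0.02  ]
base BR [ 0.4105 -0.0934  0.02  ]
base TL [0.5576 0.2258 0.02  ]
base TR [ 0.5635 -0.0905  0.02  ]
```

The labeller origin comes out at about (0.4925, 0.068) with yaw +0.019 rad. Rail width, roller length (0.29 m) and tub length all agree with the given sizes. The flag is at y≈0.167, with its tab near (0.485, 0.167, 0.19). Moving now.

Call:
play_rows(targets="0 0 -40 0 0; 538 -485 -45 23.8 0; 538 -485 -45 23.8 0; 538 -485 -45 23.8 0; 538 -485 -45 23.8 0; 538 -485 -45 23.8 0; 538 -485 -45 23.8 0; 538 -485 -45 23.8 0; 538 -485 -45 23.8 0; 538 -485 -45 23.8 0; 538 -485 -45 23.8 0; 538 -485 -45 23.8 0", force=20)

```text
t: 1.1
tool_pos: [0.4109, -0.076, 0.3459]
ee_rot: [180.0, -0.0, 1.0]
ft_force: [0.3, -0.2, 0.7]
gripper_width: 0.0177
finger_force: 0.0
```

Call:
play_rows(targets="108 -241 0 0 0; 108 -241 0 0 0; 108 -241 0 0 0; 108 -241 0 0 0; 108 -241 0 0 0; 108 -241 0 0 0; 108 -241 0 0 0; 108 -241 0 0 0; 108 -241 0 0 0; 108 -241 0 0 0")

```text
t: 1.93
tool_pos: [0.5139, 0.1638, 0.3455]
ee_rot: [179.9, 0.1, 1.0]
ft_force: [1.1, -0.5, -0.5]
gripper_width: 0.0005
finger_force: 0.0
```

Run:
```python
from h import *
import cv2
s=manip.sense();print(s['t'],s['tool_pos'],s['ee_rot'],s['ft_force'])
m=manip.camera_model('wrist');np.set_printoptions(precision=4,suppress=True);print(m)
im=manip.get_image('wrist');cv2.imwrite('pics/w1.png',im)
```

```text
1.9333 [0.51388715 0.16380656 0.34554948] [1.79949771e+02 7.28438327e-02 1.03193664e+00] [ 1.05058447 -0.52093426 -0.52783674]
{'mtx': array([[371.6483,   0.    , 322.1193],
       [  0.    , 371.6483, 236.2548],
       [  0.    ,   0.    ,   1.    ]]), 'cam_to_world': array([[ 0.0178, -0.9526, -0.3036,  0.5981],
       [-0.9998, -0.0164, -0.0072,  0.1661],
       [ 0.0019,  0.3037, -0.9528,  0.429 ],
       [ 0.    ,  0.    ,  0.    ,  1.    ]])}
```

View pics/w1.png

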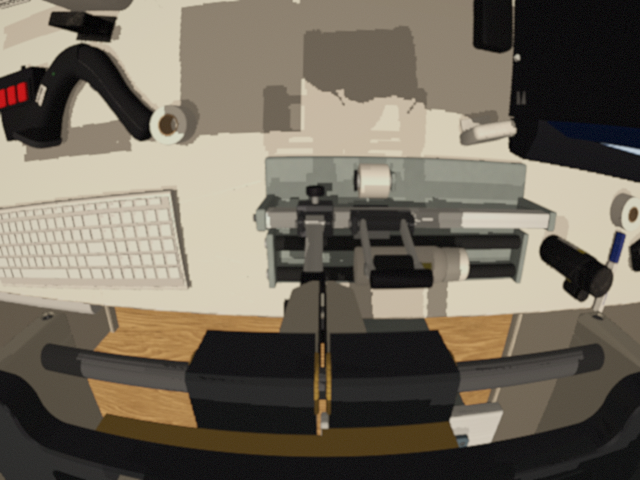

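The wrist view shows the upright flag arm at col 316 (rows 200-300), straight under the closed fingers. The press arm is to the right, cols 360-430. Next I go down behind the tab and follow its arc.

Call:
play_rows(targets="0 -3 40 0 0; 0 -3 75 0 0; 0 -3 75 0 0; -14 -3 75 0 0; -26 -3 75 0 0; -38 -3 81 0 0; -49 -3 87 0 0; -59 -3 96 0 0; -68 -3 105 0 0; -68 -3 105 0 0")

```text
t: 2.82
tool_pos: [0.4446, 0.1655, 0.2413]
ee_rot: [180.0, 0.1, 1.0]
ft_force: [-0.3, 0.4, 0.0]
gripper_width: 0.0007
finger_force: 0.0
```

Call:
play_rows(targets="-5 0 8 0 0; -10 0 16 0 0; -13 0 24 0 0; -16 0 32 0 0; -18 0 39 0 0; -18 0 45 0 0; -18 0 45 0 0")

```text
t: 3.4
tool_pos: [0.4276, 0.1662, 0.1944]
ee_rot: [180.0, 0.2, 1.1]
ft_force: [-0.0, 0.2, 0.1]
gripper_width: 0.0006
finger_force: 0.0
```

Call:
play_rows(targets="0 0 1 0 0; 0 0 2 0 0; 0 0 3 0 0; 0 0 4 0 0; 0 0 4 0 0")

```text
t: 3.82
tool_pos: [0.4285, 0.1663, 0.192]
ee_rot: [-180.0, -0.0, 1.1]
ft_force: [0.3, -0.3, 0.1]
gripper_width: 0.0004
finger_force: 0.0
```

Run:
```python
from h import *
import cv2
a=manip.get_image('scene')[170:380,200:400];cv2.imwrite('pics/sc2.png',cv2.resize(a,None,fx=2.8,fy=2.8,interpolation=cv2.INTER_CUBIC))
```

```text
(no output)
```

View pics/sc2.png

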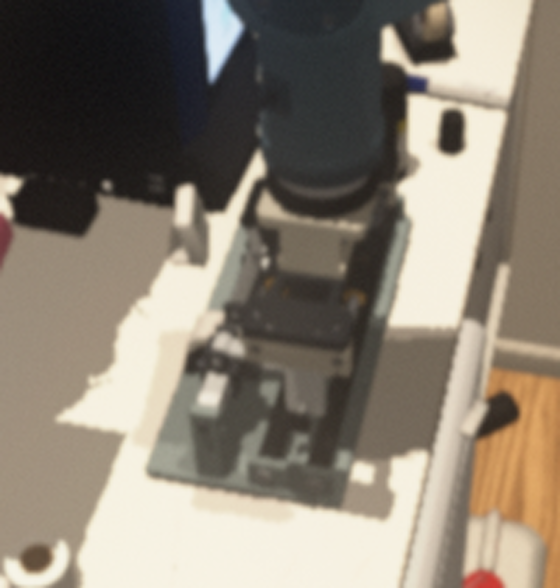

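The hand hides the flag, so I'll keep lowering until I feel the hard stop.

Call:
play_rows(targets="0 0 1 0 0; 0 0 2 0 0; 0 0 2 0 0; 0 0 2 0 0")

```text
t: 4.2
tool_pos: [0.4285, 0.1663, 0.1902]
ee_rot: [-180.0, -0.0, 1.1]
ft_force: [-0.2, -0.0, 3.0]
gripper_width: 0.0001
finger_force: 1.4
```

Call:
play_rows(targets="0 0 1 0 0; 0 0 2 0 0; 0 0 2 0 0; 0 0 2 0 0")

```text
t: 4.53
tool_pos: [0.4285, 0.1663, 0.1894]
ee_rot: [-180.0, -0.1, 1.1]
ft_force: [-4.9, -1.2, 15.8]
gripper_width: 0.0006
finger_force: 7.8
```

The flag bears on its hard stop: contact at tip z≈0.106, force 16 N. Next I raise the hand, turn it, and move over the cap end.

Call:
play_rows(targets="0 0 -40 0 0; 0 0 -80 0 0; 0 0 -120 0 0; 0 0 -120 0 0; 10 40 -120 7 0; 20 80 -120 14 0; 20 120 -120 21 0; 20 160 -120 28 0; 20 200 -120 35 0; 20 200 -120 42 0; 20 200 -120 49 0; 20 200 -120 56 0")

```text
t: 5.53
tool_pos: [0.4519, -0.0346, 0.3073]
ee_rot: [180.0, 0.0, -55.5]
ft_force: [-0.1, 0.5, 0.4]
gripper_width: 0.0001
finger_force: 0.0
```

Run:
```python
from h import *
import cv2
s=manip.sense();print(s['t'],s['tool_pos'],s['ee_rot'],s['qpos'])
a=manip.get_image('top')[195:283,200:350];cv2.imwrite('pics/top2.png',cv2.resize(a,None,fx=5.3,fy=5.3,interpolation=cv2.INTER_CUBIC))
```

```text
5.5333 [ 0.45191707 -0.03460233  0.30732256] [ 1.79980580e+02  3.26768128e-02 -5.54559102e+01] [-1.85311677e+01  4.52638644e+00  9.98920674e+01  4.23925316e-03
  7.56193356e+01  1.26923683e+02]
```

View pics/top2.png

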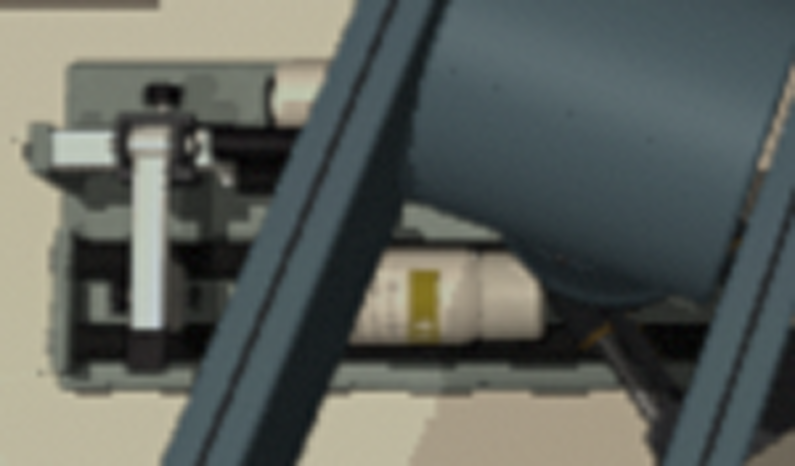

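The flag is down (arm strip at crop x 132-170, tab at y≈350), and the tub has not moved: cap end still at crop x≈543. Now I go down beyond the cap.

Call:
play_rows(targets="-5 0 20 7 0; -5 0 40 14 0; -5 0 60 21 0; -5 0 80 28 0; -5 0 100 33.4 0; -5 0 130 33.4 0; -5 0 155 33.4 0; -5 0 170 33.4 0; -5 0 176 33.4 0; -5 0 176 33.4 0; -5 0 176 33.4 0")

```text
t: 6.5
tool_pos: [0.4495, -0.0292, 0.1322]
ee_rot: [-180.0, -0.0, -88.3]
ft_force: [-0.5, 0.1, 0.1]
gripper_width: 0.0008
finger_force: 0.0
```

Call:
play_rows(targets="-10 0 0 0 0; -18 0 0 0 0; -20 0 0 0 0; -22 0 0 0 0; -24 0 0 0 0; -26 0 0 0 0; -28 0 0 0 0; -30 0 0 0 0; -32 0 0 0 0; -34 0 0 0 0; -36 0 0 0 0; -38 0 0 0 0")

```text
t: 7.5
tool_pos: [0.4482, 0.0089, 0.132]
ee_rot: [-180.0, -0.0, -88.4]
ft_force: [0.9, -1.9, 0.9]
gripper_width: 0.0002
finger_force: 0.9
```

Run:
```python
from h import *
import cv2
s=manip.sense();print(s['t'],s['tool_pos'],s['ee_rot'],s['ft_force'])
im=manip.get_image('top');a=im[195:283,200:350];cv2.imwrite('pics/top3.png',cv2.resize(a,None,fx=5.3,fy=5.3,interpolation=cv2.INTER_CUBIC))
print(ray(150,250,.106),ray(132,250,.106),ray(170,250,.106))
```

```text
7.5 [0.44820331 0.00885031 0.13196745] [-1.79985006e+02 -5.07179791e-03 -8.83525258e+01] [ 0.8502599  -1.87569111  0.9426981 ]
[0.46103409 0.16764488 0.106     ] [0.46088866 0.17538966 0.106     ] [0.46119567 0.15903978 0.106     ]
```

View pics/top3.png

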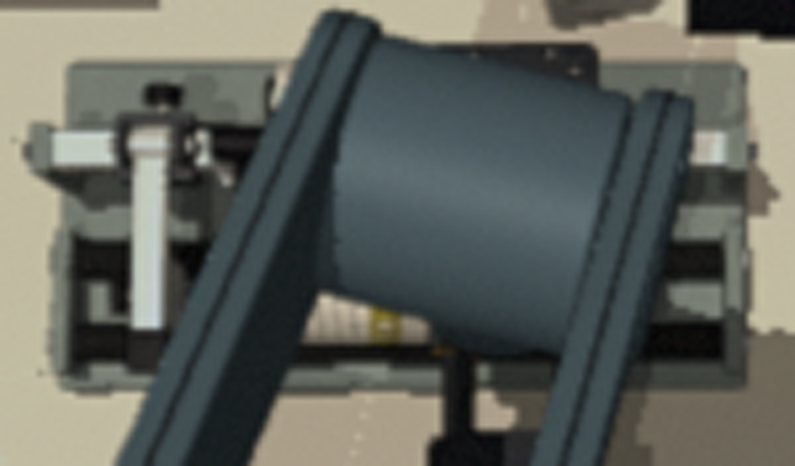

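The yellow mark moved from crop x 424 to 385, about 17 mm, so the tub is sliding with ~2 N and its base is near y≈0.144. I'll creep on in small steps.

Call:
play_rows(targets="-0.5 0 0 0 0; -1 0 0 0 0; -1.5 0 0 0 0; -1.5 0 0 0 0")

```text
t: 7.88
tool_pos: [0.448, 0.0103, 0.1319]
ee_rot: [180.0, 0.0, -88.3]
ft_force: [1.2, -1.2, 0.4]
gripper_width: 0.0006
finger_force: 0.6
```

Call:
play_rows(targets="-0.5 0 0 0 0; -1 0 0 0 0; -1 0 0 0 0; -1 0 0 0 0")

```text
t: 8.22
tool_pos: [0.4479, 0.0113, 0.1319]
ee_rot: [180.0, 0.0, -88.3]
ft_force: [0.7, -0.9, 0.6]
gripper_width: 0.0007
finger_force: 0.6
```

Call:
play_rows(targets="-0.5 0 0 0 0; -1 0 0 0 0; -1 0 0 0 0; -1 0 0 0 0")

```text
t: 8.55
tool_pos: [0.4479, 0.0123, 0.1319]
ee_rot: [180.0, 0.0, -88.3]
ft_force: [0.7, -1.0, -0.5]
gripper_width: 0.0003
finger_force: 0.5
```

Call:
play_rows(targets="-0.5 0 0 0 0; -1 0 0 0 0; -1.2 0 0 0 0; -1.2 0 0 0 0")

```text
t: 8.88
tool_pos: [0.4479, 0.0135, 0.1319]
ee_rot: [180.0, 0.0, -88.3]
ft_force: [0.3, -1.4, 0.6]
gripper_width: 0.0003
finger_force: 0.6
```

Call:
play_rows(targets="-0.5 0 0 0 0; -1 0 0 0 0; -1.2 0 0 0 0; -1.2 0 0 0 0")

```text
t: 9.22
tool_pos: [0.4479, 0.0147, 0.1319]
ee_rot: [180.0, 0.0, -88.3]
ft_force: [1.3, -2.4, 0.1]
gripper_width: 0.0002
finger_force: 0.5
```

Call:
play_rows(targets="-0.5 0 0 0 0; -1 0 0 0 0; -1 0 0 0 0; -1 0 0 0 0")

```text
t: 9.55
tool_pos: [0.4478, 0.0157, 0.1319]
ee_rot: [180.0, 0.0, -88.3]
ft_force: [0.7, -1.3, -0.1]
gripper_width: 0.0006
finger_force: 0.5
```

Call:
play_rows(targets="-0.5 0 0 0 0; -1 0 0 0 0; -1.2 0 0 0 0; -1.2 0 0 0 0")

```text
t: 9.88
tool_pos: [0.4478, 0.0169, 0.1319]
ee_rot: [180.0, 0.0, -88.3]
ft_force: [1.6, -0.4, 0.6]
gripper_width: 0.0001
finger_force: 0.5
```

Call:
play_rows(targets="-0.5 0 0 0 0; -1 0 0 0 0; -1.2 0 0 0 0; -1.2 0 0 0 0")

```text
t: 10.22
tool_pos: [0.4478, 0.0181, 0.1319]
ee_rot: [180.0, 0.0, -88.3]
ft_force: [0.2, -0.6, -0.3]
gripper_width: 0.0008
finger_force: 0.5
```

Call:
play_rows(targets="-0.5 0 0 0 0; -1 0 0 0 0; -1.2 0 0 0 0; -1.2 0 0 0 0")

```text
t: 10.55
tool_pos: [0.4478, 0.0193, 0.1319]
ee_rot: [180.0, 0.0, -88.3]
ft_force: [0.8, -1.7, 1.0]
gripper_width: 0.0006
finger_force: 0.5
```

Call:
play_rows(targets="-0.5 0 0 0 0; -1 0 0 0 0; -1.2 0 0 0 0; -1.2 0 0 0 0")

```text
t: 10.88
tool_pos: [0.4477, 0.0205, 0.1319]
ee_rot: [-180.0, 0.0, -88.3]
ft_force: [0.8, -1.2, 0.3]
gripper_width: 0.0006
finger_force: 0.6
```

Call:
play_rows(targets="-0.5 0 0 0 0; -1 0 0 0 0; -1.2 0 0 0 0; -1.2 0 0 0 0")

```text
t: 11.22
tool_pos: [0.4477, 0.0217, 0.1319]
ee_rot: [180.0, -0.0, -88.3]
ft_force: [0.7, -1.7, -0.0]
gripper_width: 0.0002
finger_force: 0.7
```

Call:
play_rows(targets="-0.5 0 0 0 0; -1 0 0 0 0; -1 0 0 0 0; -1 0 0 0 0")

```text
t: 11.55
tool_pos: [0.4478, 0.0222, 0.132]
ee_rot: [-180.0, -0.1, -88.3]
ft_force: [0.4, -5.2, 0.2]
gripper_width: 0.0005
finger_force: 2.5
```

The stop is felt at 5 N. I'll add a little.

Call:
play_rows(targets="-0.2 0 0 0 0; -0.4 0 0 0 0; -0.4 0 0 0 0; -0.4 0 0 0 0")

```text
t: 11.88
tool_pos: [0.4479, 0.0223, 0.132]
ee_rot: [-180.0, -0.1, -88.3]
ft_force: [0.8, -5.5, 0.4]
gripper_width: 0.0004
finger_force: 3.2
```

Call:
play_rows(targets="-0.2 0 0 0 0; -0.4 0 0 0 0; -0.5 0 0 0 0; -0.5 0 0 0 0; -0.5 0 0 0 0")

```text
t: 12.3
tool_pos: [0.4481, 0.0225, 0.1321]
ee_rot: [-180.0, -0.1, -88.3]
ft_force: [0.6, -9.0, 0.5]
gripper_width: 0.0006
finger_force: 4.0
```

Pushing 8-9 N (finger 4.0 N per pad). Hold for a second.

Call:
play_rows(targets="0 0 0 0 0; 0 0 0 0 0; 0 0 0 0 0; 0 0 0 0 0; 0 0 0 0 0; 0 0 0 0 0; 0 0 0 0 0; 0 0 0 0 0; 0 0 0 0 0; 0 0 0 0 0; 0 0 0 0 0; 0 0 0 0 0")

```text
t: 13.3
tool_pos: [0.4481, 0.0224, 0.1321]
ee_rot: [-180.0, -0.1, -88.3]
ft_force: [1.0, -8.2, 0.2]
gripper_width: 0.0006
finger_force: 4.0
```

Pressed well for a second. I'll back off, rise, turn and go behind the press handle.

Call:
play_rows(targets="5 0 0 0 0; 25 0 0 0 0; 30 0 -40 0 0; 30 0 -80 0 0; 30 0 -120 0 0; 30 0 -160 -7 0; 30 0 -200 -14 0; 30 0 -210 -21 0; 10 -20 -213 -28 0; -20 -40 -213 -35 0; -50 -60 -213 -42 0; -79 -77 -213 -49 0")

```text
t: 14.3
tool_pos: [0.5227, 0.1063, 0.3448]
ee_rot: [-180.0, 0.1, -39.0]
ft_force: [0.2, -0.5, -0.1]
gripper_width: 0.0004
finger_force: 0.0
```

Run:
```python
from h import *
s=manip.sense();print(s['t'],s['tool_pos'],s['ee_rot'])
y=np.radians(s['ee_rot'][2]);d=np.array([.523,.103])-s['tool_pos'][:2]
print('tool dx dy',1e3*d@[np.cos(y),np.sin(y)],1e3*d@[np.sin(y),-np.cos(y)],'twist',s['ee_rot'][2]-1.1)
```

```text
14.3 [0.52272079 0.10630707 0.34477255] [-1.79974750e+02  7.09684500e-02 -3.90347063e+01]
tool dx dy 2.2996414517203054 2.3929761874505373 twist -40.13470627113525
```

Call:
play_rows(targets="2 2 0 -7 0; 2 2 0 -14 0; 2 2 0 -21 0; 2 2 0 -28 0; 2 2 0 -35 0; 2 2 10 -40 0; 2 2 40 -40 0; 2 2 66 -40 0; 2 2 76 -40 0; 2 2 76 -40 0")

```text
t: 15.13
tool_pos: [0.5207, 0.1021, 0.266]
ee_rot: [-180.0, 0.4, 0.7]
ft_force: [-0.1, -0.3, 0.1]
gripper_width: 0.0007
finger_force: 0.0
```

Run:
```python
from h import *
import cv2
s=manip.sense();print(s['t'],s['tool_pos'],s['ee_rot'],s['ft_force'])
im=manip.get_image('wrist');cv2.imwrite('pics/w2.png',im)
```

```text
15.1333 [0.52072551 0.10214586 0.26597887] [-179.95232037    0.40276465    0.65794825] [-0.1293452  -0.28204261  0.14401143]
```

View pics/w2.png

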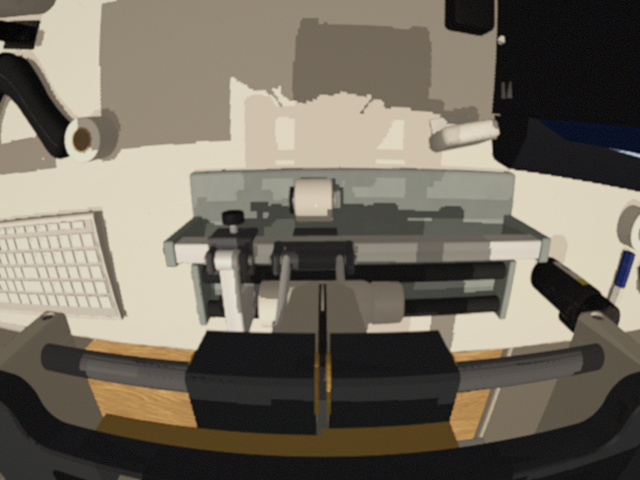

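The wrist view shows the fork bars at cols 283 and 342 passing in front of the centred fingers (col 322), the flag down at col 232, and the tub base against it at col 260. Now I pull the arm over.

Call:
play_rows(targets="-8 0 0 0 0; -16 0 0 0 0; -23 0 0 0 0; -30 0 0 0 0; -36 0 0 0 0; -42 0 0 0 0; -48 0 2 0 0; -54 0 4 0 0; -60 0 7 0 0; -65 0 11 0 0; -65 0 11 0 0")

```text
t: 16.1
tool_pos: [0.456, 0.1013, 0.2569]
ee_rot: [-180.0, 0.1, 0.7]
ft_force: [0.8, -0.2, 0.2]
gripper_width: 0.0007
finger_force: 0.0
```

Call:
play_rows(targets="0 0 0 0 0; 0 0 0 0 0; 0 0 0 0 0; 0 0 0 0 0; 0 0 -30 0 0; 0 0 -60 0 0; 0 0 -60 0 0; 0 0 -60 0 0; 0 0 -60 0 0; 0 0 -60 0 0; 0 0 -60 0 0; 0 0 -60 0 0")

```text
t: 17.1
tool_pos: [0.4572, 0.1012, 0.317]
ee_rot: [-180.0, 0.1, 0.7]
ft_force: [0.1, -0.6, -0.3]
gripper_width: 0.0005
finger_force: 0.0
```

Run:
```python
from h import *
import cv2
s=manip.sense();print(s['t'],s['tool_pos'],s['ee_rot'],s['ft_force'])
cv2.imwrite('pics/s3.png',cv2.resize(manip.get_image('scene')[190:370,230:370],None,fx=3,fy=3,interpolation=cv2.INTER_CUBIC))
```

```text
17.1 [0.45723025 0.10117155 0.316953  ] [-1.79996164e+02  1.14039377e-01  6.52412760e-01] [ 0.08506821 -0.63163795 -0.25987071]
```

View pics/s3.png

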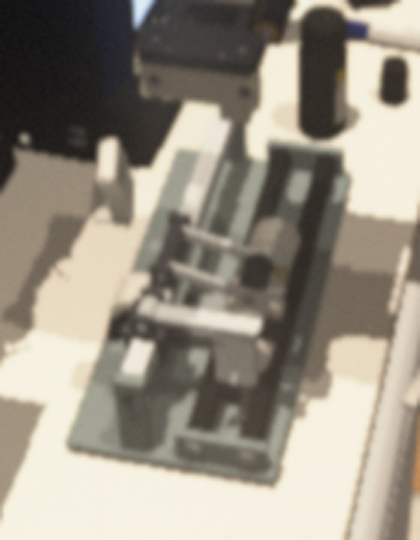

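The press arm lies over the tub, with its roller near (258,270), and the flag is down. I'll let it settle and check for motion by image differences.

Call:
play_rows(targets="-10 0 -20 0 0; -20 0 -20 0 0; -20 0 -20 0 0; -20 0 -20 0 0; -20 0 -20 0 0; -20 0 -20 0 0; -20 0 -20 0 0; -20 0 -20 0 0; -20 0 -20 0 0; -20 0 -20 0 0; -20 0 -20 0 0; -20 0 -20 0 0")

```text
t: 18.15
tool_pos: [0.4376, 0.1009, 0.3379]
ee_rot: [180.0, 0.0, 0.7]
ft_force: [-0.4, -0.5, -0.5]
gripper_width: 0.0005
finger_force: 0.0
```

Run:
```python
from h import *
import cv2
cv2.imwrite('a.png',manip.get_image('scene')[255:345,265:330]);print(manip.sense()['tool_pos'])
```

```text
[0.43764491 0.10093877 0.3379048 ]
```

Call:
play_rows(targets="0 0 0 0 0; 0 0 0 0 0; 0 0 0 0 0; 0 0 0 0 0; 0 0 0 0 0; 0 0 0 0 0; 0 0 0 0 0; 0 0 0 0 0; 0 0 0 0 0; 0 0 0 0 0; 0 0 0 0 0; 0 0 0 0 0")

```text
t: 19.2
tool_pos: [0.4376, 0.101, 0.3379]
ee_rot: [-180.0, 0.0, 0.7]
ft_force: [0.6, 0.2, -0.6]
gripper_width: 0.0004
finger_force: 0.0
```

Run:
```python
from h import *
import cv2
a=cv2.imread('a.png').astype(int);b=manip.get_image('scene')[255:345,265:330].astype(int)
c=manip.get_image('scene')[255:345,265:330].astype(int)
d=abs(a-b).max(2);e=abs(b-c).max(2);print(d.max(),(d>30).sum(),e.max(),(e>30).sum())
# predicted pixel of the handle centre for several arm angles, and darkness there
m=manip.camera_model('scene');K=m['mtx'];T=np.linalg.inv(m['cam_to_world'])
im=manip.get_image('scene')
for th in(0,.1,.2,.4,.7):
    P=[.509-.094*np.cos(th)-.01*np.sin(th),.1033,.102+.094*np.sin(th)-.01*np.cos(th),1]
    q=K@(T@P)[:3];u,v=q[:2]/q[2];print(th,u,v,im[int(v)-1:int(v)+2,int(u)-1:int(u)+2].mean())
```

```text
6 0 5 0
0 328.78792221745056 280.8592915768008 51.0
0.1 329.0359522180949 277.9253652198549 49.407407407407405
0.2 328.85578015885727 274.88353336715636 89.88888888888889
0.4 327.19300989865684 268.5999555815744 127.74074074074075
0.7 321.509904701103 259.18264301013244 63.0
```

Run:
```python
from h import *
g=manip.get_image('scene').mean(2).astype(int)
for v in range(262,294,2): print(v,g[v,304:342:2])
m=manip.camera_model('scene');K=m['mtx'];T=np.linalg.inv(m['cam_to_world'])
for n,P in dict(roller=[.445,.1033,.085,1],hl=[.415,.1253,.092,1],hr=[.415,.0813,.092,1],hl4=[.419,.1253,.1294,1]).items():
    q=K@(T@P)[:3];print(n,q[:2]/q[2])
```

```text
262 [ 83  87 128 151 152  95  88 138 163 141 144 153 151  89  46  49  50  80
  87]
264 [ 76  88 126 140 140 102 184 225 231 182 144 147 138  68  48  45  57  83
  87]
266 [ 79 102 132 135 119 147 221 236 231 165 138 138 121  52  46  48  65  85
  86]
268 [103 123 136 133 108 186 227 235 219 150 139 135 121  63  47  46  74  88
  86]
270 [166 167 154 139 123 187 209 211 172 142 139 134 119  69  44  50  79  86
  87]
272 [132 151 167 188 192 205 217 219 171 134 126 129 110  58  42  51  74  75
  88]
274 [115 125 126 140 164 171 156 162 149 130 128 125  91  47  42  56  66  67
  93]
276 [127 148 139 117  76  65  65  69  97 112 111 109  65  44  44  60  68  69
  99]
278 [139 157 144 120  67  59  57  50  66  97  99  91  50  44  45  63  67  69
  92]
280 [142 158 126  89  61  58  55  51  70  88  97  75  48  45  48  68  67  72
  96]
282 [155 148 129  85  59  56  52  54 100 104  92  63  48  45  53  67  67  77
  98]
284 [172 171 162 107  71  59  54  66 118 127 116  57  46  45  60  67  69  82
 102]
286 [128 137 157 166 149 113  75  83 114 123 103  49  42  47  64  69  70  91
 103]
288 [135 127 126 123 130 117  99  99 102 102  76  45  47  52  67  68  73  96
 101]
290 [152 140 135 110  95  99 105  97 105 103  79  47  45  57  69  70  78 100
 105]
292 [149 147 189 182 145 129 110  98 109 107  77  48  47  63  68  68  84  99
 102]
roller [315.376203   280.80789038]
hl [326.57596214 288.29501833]
hr [330.93660762 273.63626901]
hl4 [324.68301362 275.98848822]
```

The dark roller blob is centred at (315.5, 280.5) px. The prediction for the arm down is (315.4, 280.8), and nothing is moving. Handing in.

```bash
python3 -c "
from bench import manip
print(manip.hand_in())"
```

```text
the job is handed in; nothing more can be done
None
```

I flipped the stop flag down, pressed the tub on the stop tip at about 8 N for over a second, swung the press-arm roller onto the tub, moved the hand clear and handed the job in; the hand-in returned no verdict, and I did not separately check the final gap to the tip or the bystanders.

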